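# Dispense two grinding balls from a rotary drum feeder into the blue sample tray

## Robot

A 6-joint arm with a two-finger parallel gripper is mounted at the origin on the work surface. World frame = base frame: x ahead of the robot, y to its left, z up, the work surface at z = 0. Lengths are in m, angles in degrees, forces in N, time in s.
With the tool pointing down it reaches from about 0.35 to 0.875 m from the base axis. Payload 4.2 kg.
Tool frame: the origin (TCP) lies midway between the tips of the shut fingers; the grasp point (between the pads) lies 19 mm behind it; y points along the fingers, z is the direction in which the jaws open and shut, and the axes are right-handed (so a half turn about y gives the same grasp; the last joint's range is limited). The gripper opens to 87 mm and grips with 3 to 60 N. Pads are 19 mm wide; open, the fingers measure 117 mm over their backs; the gripper's body (75 mm by 190 mm) begins 51 mm behind the grasp point.
Start: joints at [82.884, 22.042, 0.453, 0, -68.411, -14.817], TCP at [0.233, 0.58, 0.223] pointing down, gripper open.
Joint ranges: [-179.83, 179.83], [-69.29, 118.12], [-61.27, 80.66], [-181.25, 117.63], [-171.15, -9.14], [-177.46, 177.46]. Speed limits (degrees/s): [159.86, 159.86, 180, 180, 180, 180].

## Interface

Orientations are given as [roll, pitch, yaw] about the fixed x, y, z axes, in that order (R = Rz(yaw) Ry(pitch) Rx(roll)).
In Python, from workcell import env gives the robot as it stands. The module is installed in compiled form; this text tells all that it offers. Calls block until the motion is done:
- env.goto(position, orientation): joint-space move of the TCP to a pose.
- env.move_straight(position, rotation=None, rate=0.15, force_limit=None): straight line of the TCP; rotation=None keeps the orientation; rate is the mean speed in m/s. With force_limit (N) it stops when the force on the tool has changed by that much, and returns True; else False.
- env.set_joints(angles): joint-space move.
- env.gripper_to(opening, grasp_force=None): opening from 0.0 (shut) to 1.0 (fully open); grasp_force is the grip in N (None keeps the last); returns when the fingers have stopped.
- env.dwell(seconds).
- env.inverse_kinematics(position, orientation): joint angles nearest the present ones, or None.
- env.read_state(): the state.
- env.grab_frame(name): name is "side" or "top"; returns a dict with "image" (400x640x3 uint8, blue, green, red), "fx", "fy", "cx", "cy" (pixels), "position" and "orientation" of the camera in the world. Camera axes: x right, y up, looking along -z (the intrinsics and any distortion apply to the point x, -y, -z); pixel columns grow to the right and rows downward; lengths in m; the calibration is good to about 2 mm. A picture is of the moment at which its call begins. There is no depth.
A pose or a line that the arm cannot do raises env.Unreachable and nothing moves.
- env.close_job(): hands the job in, once; it reports no verdict.
Trained networks look in a picture, given as the dict that the camera call returned (one of the last four; its "shot" number tells which), for a name from the list of things; names that differ only in an ending like _2 or _b are one class to them, and where a whole thing is asked for, a point or a joint stands for the part that bears it (a point fixed in the world has none). Each returns a list of dicts, best first, with "score" (0 to 1); they miss things now and then, are a little off and sometimes report something else, mostly with a low value. They report only what shows in the picture. A call takes as long as a camera call.
- env.search_frame(picture, thing): "xyz" ([x, y, z] in m, in world coordinates, good to about 4 mm: the middle of the surface that is visible of it).
- env.trace(picture, thing): "mask" (400x640 bool, what is visible of it).
The state is a dict: "clock": time; "joint_positions": joint angles; "qvel": joint speeds; "joint_torque": joint torques, N m; "position": TCP position; "tool_rot": TCP orientation; "force": force on the tool from outside, world axes, zero at the start; "wrist_torque": the same for the moment, N m; "opening": opening from 0.0 (shut) to 1.0 (fully open).
Only numpy, scipy, OpenCV 4.12 (cv2) and the standard library are available. Lean on these libraries where they do the work, as an engineer would, in place of code of your own. Each camera call takes 0.05 s, during which the arm holds its last target.

## Task

Stand the blue tray on the bench under the feeder's spout with its tab pointing away from the feeder. Then turn the drum slowly clockwise by the knob until the first two of its three orange grinding balls have dropped into the tray, one after the other; leave the third ball in the drum and let go.

Things in the scene. Friction and masses are not known exactly. Their poses are not given: they have to be found in the camera images.
- spout (a point): Middle of the floor of the white fixed feeder's aluminium spout at its open lip, 74 mm above the bench, 140 mm out from the drum's axis. y: level, the way the spout leads (away from the axis); z up. Spout 40 mm wide; lip underside 68 mm up, side walls at most 111 mm up. Balls land 30 to 60 mm beyond the lip. The feeder's foot is a disc of radius 88 mm about the axis, its wall 118 mm high.
- blue_tray_tab (a point): Middle of the upright tab (40 wide x, 12 thick y, top 78 mm up) at the +y end of the loose blue tray, 60 mm above its underside. Tray 84 (x) by 120 mm (y), walls 30 high, 4 thick, 0.2 kg. y: from basin outward through the tab; far end 114 mm behind this point. Good place: tab 80 mm (+-15) beyond the lip, in line with the spout. A grey tray alike is not wanted.
- drum: Teal drum, ten pockets 0.628 rad apart; a ball rolls out within 0.1 rad of the spout's direction seen from the axis. Origin on the vertical axis at bench height. Turns clockwise (from above) only, stiff (0.1 N m), stays put; 0.5 rad/s is slow, 3 too fast. Knob: black bar 60 mm along drum x, 16 along y, 126 to 172 mm up, the highest part.
- ball1_center (a point): Centre of the first orange ball, 18 mm across, in the pocket nearest to the spout (0.4 to 0.8 rad before it, turning clockwise), 72 mm from the axis. It drops first.
- ball2_center (a point): Centre of the second ball, one pocket behind the first: drops second.
- ball3_center (a point): Centre of the third ball, one pocket behind the second: it must stay in the drum.

How it is judged (in metres and radians):
On the way, in this order (a step that is already met when the one before it is completed fails the run):
1. the blue tray stands on the bench under the spout, all balls still in the drum (horizontal distance between blue_tray_tab and spout below 0.12 m and y of blue_tray_tab in the frame of spout above 0.03 m and height (world z) of blue_tray_tab below 0.066 m and angle between blue_tray_tab's own z axis and vertical below 0.1 rad and horizontal distance between each of ball1_center, ball2_center and drum below 0.079 m and height (world z) of each of ball1_center, ball2_center above 0.09 m), for 0.2 s.
2. the first ball lies in the blue tray while the second is still in the drum (x of ball1_center in the frame of blue_tray_tab between -0.042 and 0.042 m and y of ball1_center in the frame of blue_tray_tab between -0.114 and 0 m and z of ball1_center in the frame of blue_tray_tab below -0.03 m and horizontal distance between ball2_center and drum below 0.079 m and height (world z) of ball2_center above 0.09 m), for 0.2 s.
At the end, for the whole second after the job is handed in: Two balls (the first and second) lie in the blue tray, which stands level (within 6 degrees) on the bench with its tab away from the feeder, within 120 mm of the spout's lip and at least 30 mm beyond it; the third ball is still in the drum; the drum is at rest (x of ball1_center in the frame of blue_tray_tab between -0.042 and 0.042 m and y of ball1_center in the frame of blue_tray_tab between -0.114 and 0 m and z of each of ball1_center, ball2_center in the frame of blue_tray_tab below -0.03 m and x of ball2_center in the frame of blue_tray_tab between -0.042 and 0.042 m and y of ball2_center in the frame of blue_tray_tab between -0.114 and 0 m and horizontal distance between ball3_center and drum below 0.079 m and height (world z) of ball3_center above 0.09 m and horizontal distance between blue_tray_tab and spout below 0.12 m and y of blue_tray_tab in the frame of spout above 0.03 m and height (world z) of blue_tray_tab between 0.054 and 0.066 m and angle between blue_tray_tab's own z axis and vertical below 0.1 rad and angular speed of drum below 0.05 rad/s); the robot touches nothing.
It fails at once if the drum is spun fast (over 3 rad/s) (angular speed of drum above 3 rad/s).
It also fails if it takes over 58 s, if anything falls off the work surface, if the arm or the gripper's body presses on something with over 40 N, if the wrist force passes 120 N, or if a joint passes its speed limit or range.

## Working session

There is one attempt and no reset: what is moved stays moved. The work goes in short steps, each a Python script; the robot and the scene stay as the last script left them, time stands still between calls to the robot, and variables do not carry over. Pictures are saved under pics/ and viewed, and the job is handed in when it is done.

```bash
mkdir -p pics
python3 - <<'E'
from workcell import env
import cv2,numpy as np
s=env.read_state();print(s)
for n in ["top","side"]:
    f=env.grab_frame(n);cv2.imwrite(f"pics/{n}0.png",f["image"])
    print(n,{k:v for k,v in f.items() if k!="image"})
    for t in ["spout","blue_tray_tab","drum","ball1_center"]:
        try:
            print(t,[(np.round(d["xyz"],3).tolist(),round(d["score"],2)) for d in env.search_frame(f,t)])
        except Exception as e: print(t,e)
print(env.read_state()["clock"])
E
```

```text
{'clock': 0.0, 'joint_positions': array([ 8.28857551e+01,  2.20909894e+01,  3.79316991e-01, -2.95859015e-02,
       -6.84111276e+01, -1.48162313e+01]), 'qvel': array([-0.06720272, -0.11046742, -0.05434876, -0.06501613, -0.03846027,
       -0.04436177]), 'joint_torque': array([-1.27222818e-03, -3.90665710e+01,  1.87405586e+01,  4.21986446e+00,
        1.10016443e-02, -1.97013646e-04]), 'position': array([0.23318289, 0.57921577, 0.2214525 ]), 'tool_rot': array([-8.98742515e+01,  4.82992909e-03,  1.58058614e+02]), 'force': array([-0.10683646,  0.43240233, -0.75013032]), 'wrist_torque': array([-0.03405454,  0.01707933, -0.02406909]), 'opening': 0.9995597223808185}
top {'fx': 457.84143460232826, 'fy': 457.84143460232826, 'cx': 322.3281500566969, 'cy': 201.943714045691, 'position': array([0.37170949, 0.04913684, 0.91181381]), 'orientation': array([ 10.62451123,   0.76143945, -88.72336296]), 'shot': 1}
spout [([0.57, -0.164, 0.093], 0.75)]
blue_tray_tab [([0.447, 0.25, 0.004], 0.67)]
drum [([0.576, -0.199, 0.113], 0.68)]
ball1_center [([0.538, -0.15, 0.11], 0.55)]
side {'fx': 442.42485167991833, 'fy': 442.42485167991833, 'cx': 321.465077955573, 'cy': 191.12435618879098, 'position': array([0.46451513, 0.80885109, 0.70756365]), 'orientation': array([  50.86282413,   -0.96922367, -173.85831422]), 'shot': 2}
spout []
blue_tray_tab [([0.444, 0.253, 0.016], 0.68)]
drum [([0.584, -0.192, 0.116], 0.86)]
ball1_center []
0.5
```

View pics/top0.png

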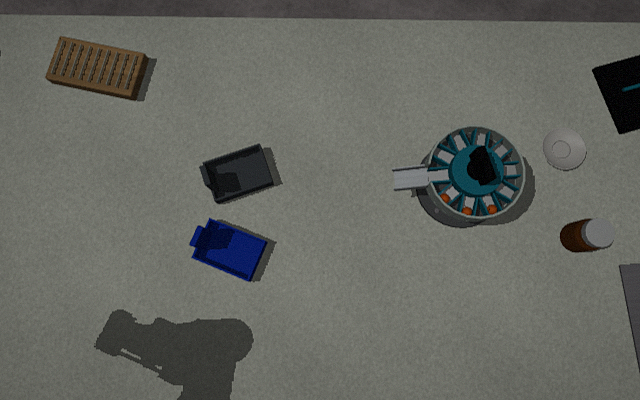

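View pics/side0.png

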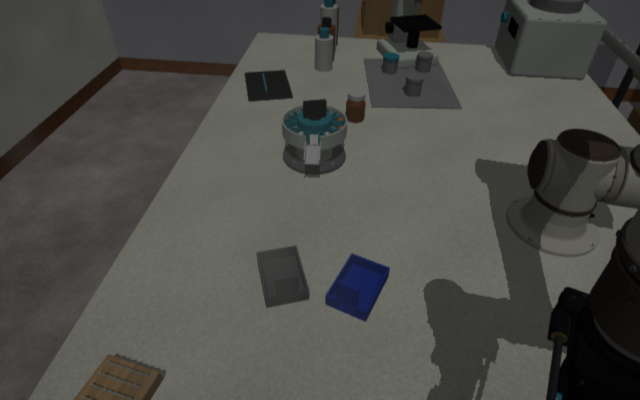

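```bash
cat > h.py <<'E'
from workcell import env
import cv2,numpy as np
from scipy.spatial.transform import Rotation as Ro
def cam(f): return np.array(f["position"]),Ro.from_euler("xyz",f["orientation"],degrees=True).as_matrix()
def ray(f,u,v):
    p,R=cam(f);d=np.array([(u-f["cx"])/f["fx"],-(v-f["cy"])/f["fy"],-1.]);return p,R@d
def atz(f,u,v,z):
    p,d=ray(f,u,v);return p+d*(z-p[2])/d[2]
def proj(f,X):
    p,R=cam(f);c=R.T@(np.array(X,float)-p);return f["cx"]+f["fx"]*c[0]/-c[2],f["cy"]-f["fy"]*c[1]/-c[2]
E
python3 - <<'E'
from h import *
f=env.grab_frame("top")
a=f["image"][100:240,370:570];b=f["image"][200:300,170:290]
cv2.imwrite("pics/z1.png",cv2.resize(a,None,fx=4,fy=4,interpolation=cv2.INTER_CUBIC))
cv2.imwrite("pics/z2.png",cv2.convertScaleAbs(cv2.resize(b,None,fx=6,fy=6,interpolation=cv2.INTER_CUBIC),alpha=1.8))
for t in ["drum","spout","blue_tray_tab"]:
    for d in env.trace(f,t)[:2]:
        m=d["mask"];ys,xs=np.nonzero(m);print(t,d["score"],m.sum(),xs.min(),xs.max(),ys.min(),ys.max(),cv2.minAreaRect(np.c_[xs,ys].astype(np.int32)))
for b in ["ball1_center"]:
    f=env.grab_frame("top")
    print([(d["xyz"],d["score"]) for d in env.search_frame(f,b)])
    print([(np.argwhere(d["mask"]).mean(0)[::-1],d["score"]) for d in env.trace(f,b)])
E
```

```text
drum 0.59 5466 428 517 130 214 ((474.1275634765625, 172.83102416992188), (89.77217102050781, 80.96934509277344), 48.366458892822266)
spout 0.82 3243 392 525 123 226 ((463.03839111328125, 179.30767822265625), (97.62723541259766, 125.63959503173828), 56.3099365234375)
blue_tray_tab 0.96 2996 190 266 218 280 ((226.1145782470703, 248.05958557128906), (72.07910919189453, 45.19961166381836), 22.71441078186035)
[([0.5372, -0.1525, 0.1098], 0.52)]
[]
```

View pics/z1.png

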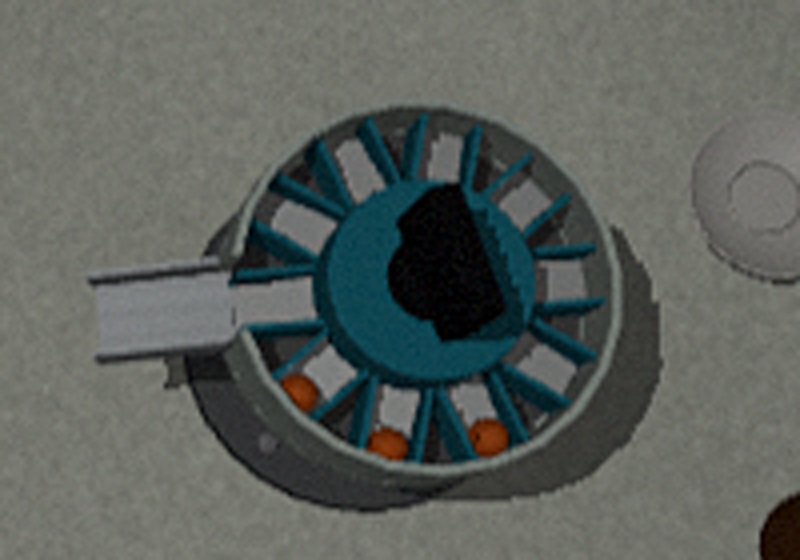

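View pics/z2.png

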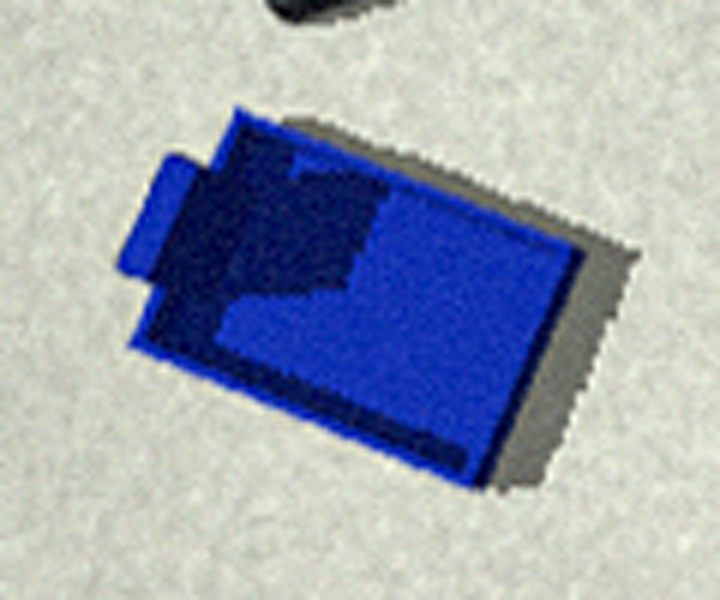

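Run:
```python
from h import *
f=env.grab_frame("top")
a=f["image"][130:200,430:520]
cv2.imwrite("pics/z3.png",cv2.convertScaleAbs(cv2.resize(a,None,fx=8,fy=8,interpolation=cv2.INTER_CUBIC),alpha=6))
g=env.grab_frame("side")
a=g["image"][85:185,265:365]
cv2.imwrite("pics/z4.png",cv2.convertScaleAbs(cv2.resize(a,None,fx=6,fy=6,interpolation=cv2.INTER_CUBIC),alpha=3))
# tray
P=[atz(f,170+u/6,200+v/6,0.03) for u,v in [(238,108),(583,250),(478,490),(135,345)]]
P=np.array(P);c=P.mean(0);print("tray corners",P.round(4).tolist(),c)
print([np.linalg.norm(P[i]-P[(i+1)%4]).round(4) for i in range(4)])
d=(P[0]+P[3]-P[1]-P[2])[:2];d/=np.linalg.norm(d);print("dir y",d,np.degrees(np.arctan2(d[1],d[0])))
print("tab via centre",c[:2]+d*0.054, "tab top px", [atz(f,170+u/6,200+v/6,0.078) for u,v in [(165,155),(120,270),(210,170)]])
# spout
for uv in [(95,300),(100,358),(90,275)]:
  print("lip",atz(f,370+uv[0]/4,100+uv[1]/4,.076),atz(f,370+uv[0]/4,100+uv[1]/4,.111))
# feeder rim circle z=.118
pts=[(420,107),(620,290),(400,475),(560,430),(275,175),(560,150),(500,462)]
Q=np.array([atz(f,370+u/4,100+v/4,.118)[:2] for u,v in pts])
A=np.c_[2*Q,np.ones(len(Q))];s=np.linalg.lstsq(A,(Q**2).sum(1),rcond=None)[0];print("rim",s[:2],np.sqrt(s[2]+s[:2]@s[:2]))
for u,v in [(300,392),(387,443),(489,437)]:
  p=atz(f,370+u/4,100+v/4,.1)[:2]; print("ball",p,p-s[:2],np.linalg.norm(p-s[:2]),np.degrees(np.arctan2(*(p-s[:2])[::-1])))
```

```text
tray corners [[0.5006, 0.2839, 0.03], [0.4567, 0.1693, 0.03], [0.3799, 0.1993, 0.03], [0.4232, 0.3118, 0.03]] [0.44008928 0.24107241 0.03      ]
[np.float64(0.1227), np.float64(0.0824), np.float64(0.1206), np.float64(0.0823)]
dir y [0.35853167 0.93351756] 68.98995153104372
tab via centre [0.45944999 0.29148236] tab top px [array([0.47854283, 0.29259753, 0.078     ]), array([0.44300357, 0.3037888 , 0.078     ]), array([0.47419879, 0.27841465, 0.078     ])]
lip [ 0.58224305 -0.06897111  0.076     ] [ 0.57342688 -0.0640253   0.111     ]
lip [ 0.55448653 -0.0711164   0.076     ] [ 0.54683268 -0.06608076  0.111     ]
lip [ 0.59428556 -0.06670483  0.076     ] [ 0.5849651  -0.06185392  0.111     ]
rim [ 0.58125479 -0.21206033] 0.08475740540440013
ball [ 0.53532531 -0.15738295] [-0.04592948  0.05467738] 0.07140821369225775 130.03055426990264
ball [ 0.51281187 -0.19554692] [-0.06844291  0.01651342] 0.07040685540317813 166.4353310460967
ball [ 0.51644756 -0.24108764] [-0.06480723 -0.02902731] 0.07101099309335948 -155.8722829374374
```

View pics/z3.png

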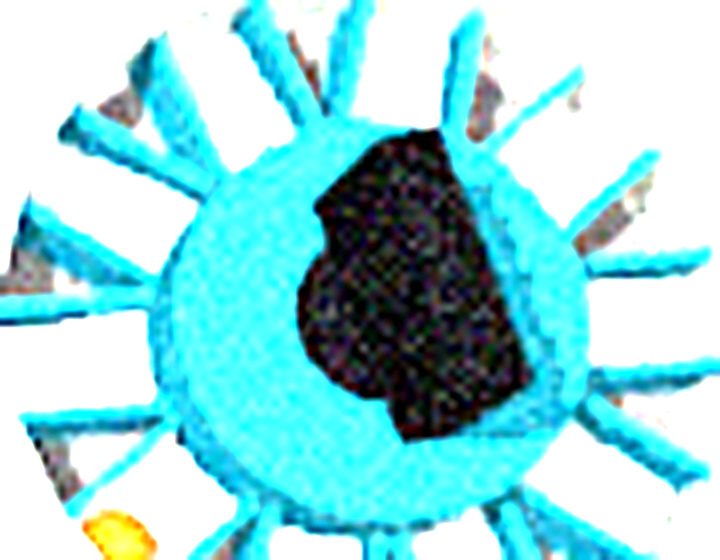

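View pics/z4.png

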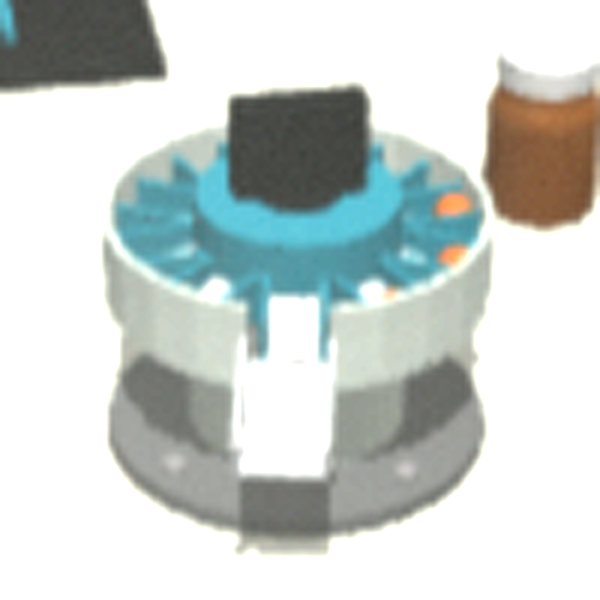

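Run:
```python
from h import *
from scipy.optimize import least_squares
f=env.grab_frame("top");g=env.grab_frame("side")
P3=lambda u,v:(430+u/8,130+v/8)
P4=lambda u,v:(265+u/6,85+v/6)
k,d=atz(f,*P3(442,130),.172),atz(f,*P3(530,380),.172)
print("right edge",k,d,np.linalg.norm(k-d),np.degrees(np.arctan2(*(k-d)[1::-1])))
def box(p):
    c,s=np.cos(p[2]),np.sin(p[2]);o=[]
    for z in(.126,.172):
        for a,b in((.03,.008),(.03,-.008),(-.03,-.008),(-.03,.008)): o.append((p[0]+c*a-s*b,p[1]+s*a+c*b,z))
    return o
# drum x ~ +x: corner order 0:(+x,+y left) 1:(+x,-y) 2:(-x,-y) 3:(-x,+y)
obs=[(f,5,P3(442,130)),(f,6,P3(530,380)),(f,7,P3(405,440)) ,(f,4,P3(385,140)),(f,0,P3(322,205))]
def r(p):
    B=box(p);return np.concatenate([np.subtract(proj(F,B[i]),q) for F,i,q in obs])
for lab,ob in (("abc",obs[:2]),("all4",obs[:4]),("all5",obs)):
    obs=ob;s=least_squares(r,[.575,-.205,.3],loss="soft_l1");print(lab,s.x,np.degrees(s.x[2]),s.fun.round(1))
p=s.x
im=cv2.resize(f["image"],None,fx=1,fy=1)
def draw(F,p,x0,y0,w,h,sc,name,al=5):
    im=cv2.convertScaleAbs(cv2.resize(F["image"][y0:y0+h,x0:x0+w],None,fx=sc,fy=sc,interpolation=cv2.INTER_CUBIC),alpha=al)
    B=[proj(F,b) for b in box(p)];T=lambda q:(int((q[0]-x0+.5)*sc),int((q[1]-y0+.5)*sc))
    for i in range(4):
        for a,b in((i,(i+1)%4),(4+i,4+(i+1)%4),(i,i+4)): cv2.line(im,T(B[a]),T(B[b]),(0,0,255),1)
    for R_,z in((.088,.118),(.088,.0)):
        pts=[T(proj(F,(p[0]+R_*np.cos(t),p[1]+R_*np.sin(t),z))) for t in np.linspace(0,6.29,80)]
        cv2.polylines(im,[np.array(pts)],False,(0,255,0),1)
    # spout
    for a in(np.radians(95),):
        e=np.array([np.cos(a),np.sin(a)]);n=np.array([-e[1],e[0]])
        for hh in(.068,.074):
            A=[np.r_[p[:2]+e*.14+n*s_*.02,hh] for s_ in(-1,1)]
            cv2.line(im,T(proj(F,A[0])),T(proj(F,A[1])),(255,0,255),1)
    for j in range(3):
        a=np.radians(131+36*j);cv2.circle(im,T(proj(F,(p[0]+.072*np.cos(a),p[1]+.072*np.sin(a),.1))),3,(255,255,0),-1)
    cv2.imwrite(name,im)
draw(f,p,380,110,150,110,5,"pics/d1.png",3)
draw(g,p,265,85,100,100,6,"pics/d2.png",3)
```

```text
right edge [ 0.61050044 -0.20858741  0.172     ] [ 0.55701665 -0.2243602   0.172     ] 0.055761059943919056 16.43120231280449
abc [ 0.58170107 -0.20876743  0.27430339] 15.716426541155023 [-0.2 -1.3  0.2  1.2]
all4 [ 0.57989759 -0.20811626  0.20132856] 11.53527654427183 [ 0.8 -0.2 -1.3  2.9  4.8 -2.9 -1.4  0.2]
all5 [ 0.57970903 -0.2090254   0.18123199] 10.383828285180037 [ 1.7 -0.1 -1.1  3.1  5.  -2.8 -0.5  0.2 -0.9 -0.1]
```

View pics/d1.png

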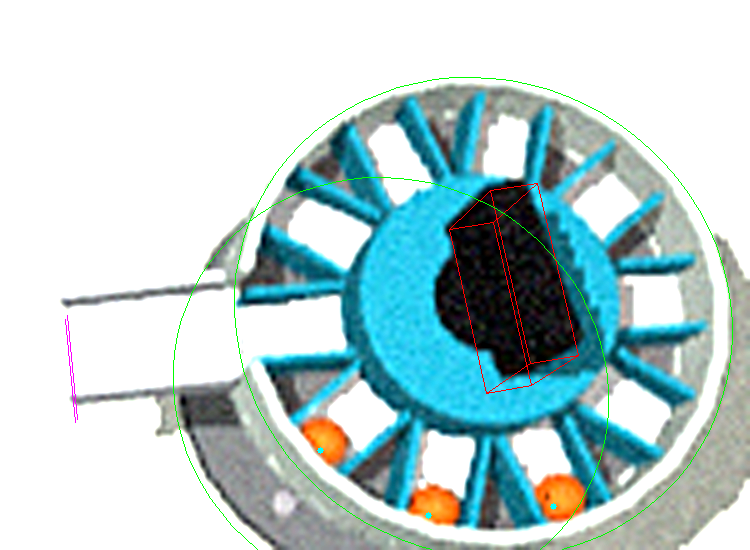

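View pics/d2.png

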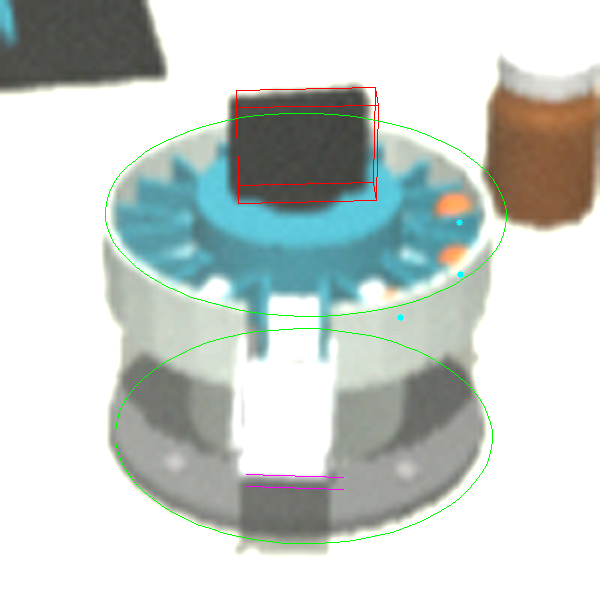

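Run:
```python
from h import *
f=env.grab_frame("top");g=env.grab_frame("side")
ax=np.array([.582,-.210])
for F,uv,z in [(g,(265+285/6,85+477/6),.072),(f,(380+71/5,110+352/5),.078)]:
    p=atz(F,*uv,z)[:2];d=p-ax;print(p,np.linalg.norm(d),np.degrees(np.arctan2(d[1],d[0])))
# spout edge lines top: 
for a,b in[((68,302),(235,285)),((78,400),(240,378))]:
    A,B=[atz(f,380+u/5,110+v/5,.09) for u,v in(a,b)];d=A-B;print(np.degrees(np.arctan2(d[1],d[0])))
for n,pos,yaw in[("grasp",(.459,.2915,.048),159),("pl",(.558,.017,.05),186),("pre",(.551,.087,.06),186),
 ("k",(.582,-.21,.136),15),("k2",(.582,-.21,.136),-65),("kb",(.582,-.21,.136),195),("kb2",(.582,-.21,.136),120)]:
    print(n,env.inverse_kinematics(pos,[-90,0,yaw]))
```

```text
[ 0.57033467 -0.06917148] 0.1413108386528717 94.73520351794356
[ 0.57138759 -0.06945964] 0.140940467976532 94.31829348171075
97.06515165285437
99.0055438571523
grasp [ 4.95096754e+01  2.52921126e+01 -2.34087620e+01  2.54444375e-14
 -4.12991254e+01  1.94903246e+01]
pl [ 1.83784397e+01  2.62401225e+01 -2.12278973e+01  2.54444375e-14
 -4.25319802e+01  7.76215603e+01]
pre [ 2.56193156e+01  2.54142135e+01 -2.07727407e+01  2.54444375e-14
 -4.38130459e+01  7.03806844e+01]
k [-4.87314922e+00  2.54722599e+01 -7.26854749e+00 -2.54444375e-14
 -5.72591927e+01 -7.01268508e+01]
k2 [-4.87314922e+00  2.54722599e+01 -7.26854749e+00 -2.54444375e-14
 -5.72591927e+01 -1.50126851e+02]
kb [-4.87314922e+00  2.54722599e+01 -7.26854749e+00  2.54444375e-14
 -5.72591927e+01  1.09873149e+02]
kb2 [-4.87314922e+00  2.54722599e+01 -7.26854749e+00  2.54444375e-14
 -5.72591927e+01  3.48731492e+01]
```

Run:
```python
from h import *
t=env.read_state()["clock"]
R=[-90,0,159];P=np.array([.459,.292,.050])
env.goto(P+[0,0,.09],R)
env.gripper_to(0.6)
print(env.move_straight(P,rate=.12,force_limit=15))
env.gripper_to(0,grasp_force=40)
s=env.read_state();print(s["opening"],s["position"],s["force"],s["clock"])
env.move_straight(P+[0,0,.03],rate=.06)
f=env.grab_frame("side");cv2.imwrite("pics/g1.png",f["image"]);s=env.read_state();print(s["opening"],s["force"],s["clock"])
f=env.grab_frame("top");cv2.imwrite("pics/g2.png",f["image"])
```

```text
False
0.13613964806272105 [0.45929646 0.29238425 0.05014182] [0.2589652  1.2258309  0.35049497] 5.0833
0.13616516785748725 [-0.09959507  0.48205328 -2.14270464] 5.7833
```

View pics/g1.png

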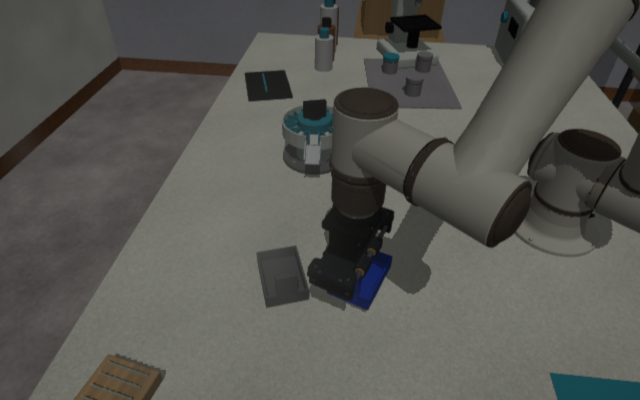

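View pics/g2.png

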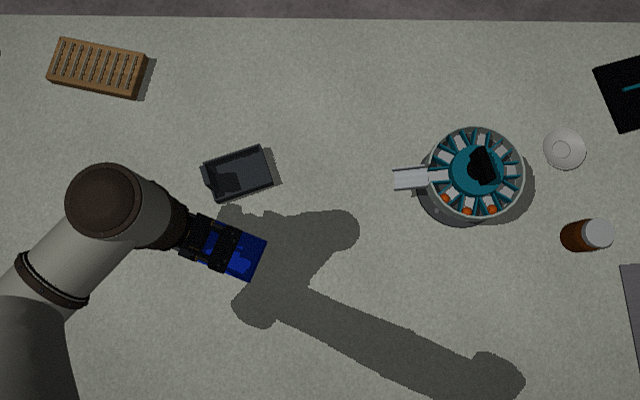

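Run:
```python
from h import *
P=np.array([.459,.292,.050])
R=[-90,0,184.7];e=np.array([np.cos(np.radians(94.7)),np.sin(np.radians(94.7)),0])
L=np.array([.5703,-.0692,0])
env.move_straight(P+[0,0,.10],rate=.15)
A=L+e*.165
try: env.move_straight(A+[0,0,.15],R,rate=.12)
except env.Unreachable: print("unr"); env.goto(A+[0,0,.15],R)
env.move_straight(A+[0,0,.064],rate=.12)
s=env.read_state();print(s["opening"],s["force"],s["position"],s["clock"])
for n in("side","top"):
    f=env.grab_frame(n);cv2.imwrite(f"pics/p1{n}.png",f["image"])
```

```text
0.12969768463870854 [-0.08529222  0.11532632 -1.17706508] [0.55746743 0.09555197 0.06470192] 9.3
```

View pics/p1side.png

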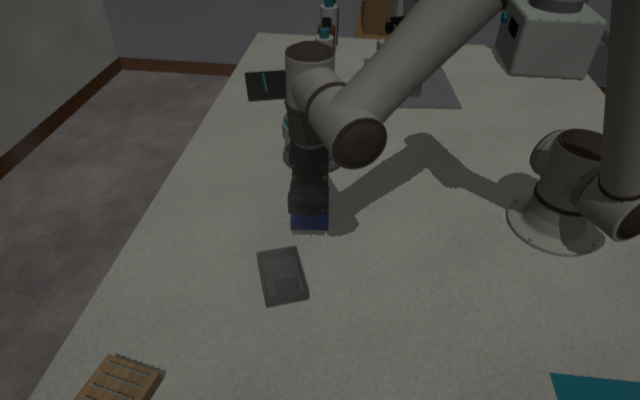

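View pics/p1top.png

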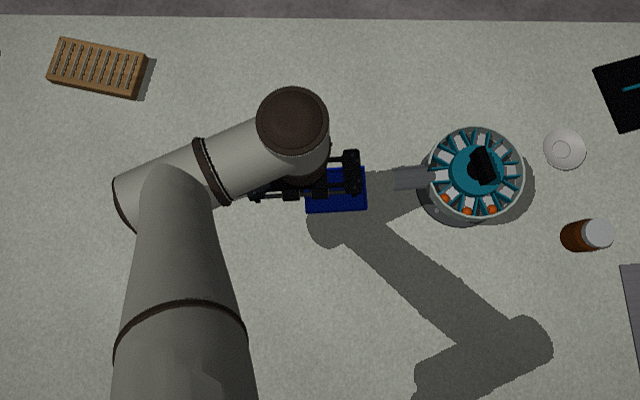

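Run:
```python
from h import *
f=env.grab_frame("top");a=f["image"][130:230,240:440]
cv2.imwrite("pics/p2.png",cv2.convertScaleAbs(cv2.resize(a,None,fx=4,fy=4,interpolation=cv2.INTER_CUBIC),alpha=2.5))
g=env.grab_frame("side");a=g["image"][130:250,250:370]
cv2.imwrite("pics/p3.png",cv2.convertScaleAbs(cv2.resize(a,None,fx=5,fy=5,interpolation=cv2.INTER_CUBIC),alpha=3))
```

```text
(no output)
```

View pics/p2.png

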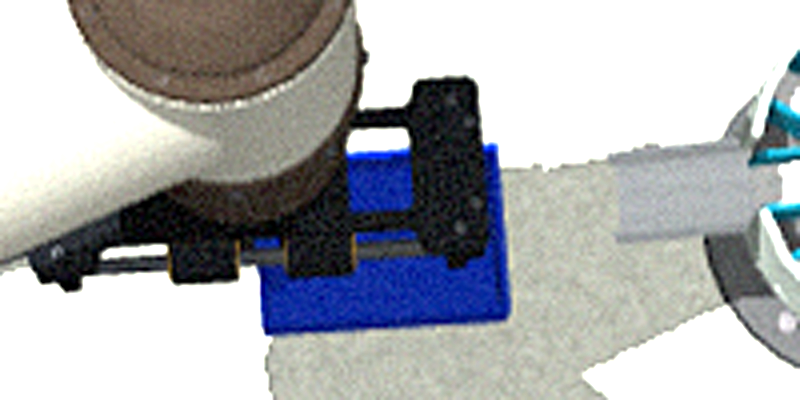

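View pics/p3.png

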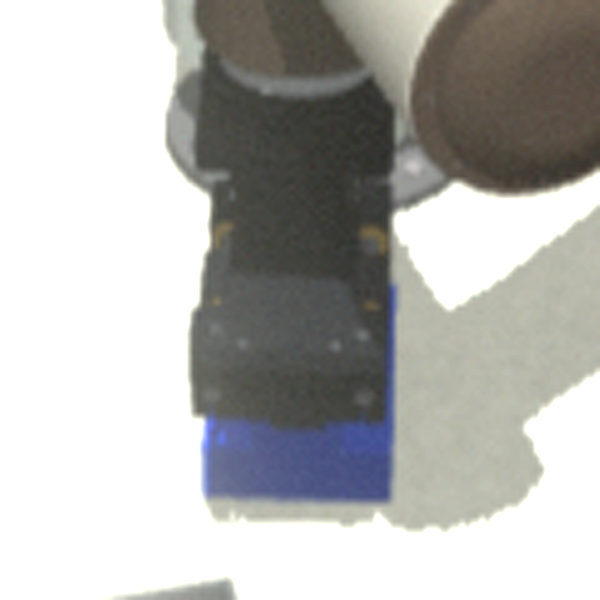

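Run:
```python
from h import *
f=env.grab_frame("top")
for z in(.03,.044):
    A,B=[atz(f,240+u/4,130+v/4,z)[:2] for u,v in((497,147),(510,317))]
    m=(A+B)/2;d=A-B
    e=np.array([np.cos(np.radians(94.7)),np.sin(np.radians(94.7))]);n=np.array([e[1],-e[0]]);L=np.array([.5703,-.0692])
    print(z,A,B,np.linalg.norm(d),np.degrees(np.arctan2(d[1],d[0])),"along",(m-L)@e,"lat",(m-L)@n)
    C=atz(f,240+265/4,130+332/4,z)[:2];print(np.linalg.norm(B-C),np.degrees(np.arctan2(*(C-B)[::-1])))
```

```text
0.03 [ 0.60958207 -0.01712312] [ 0.52408153 -0.02392058] 0.08577031560848 4.545571092987343 along 0.048798643900608875 lat 0.0005320792527176452
0.1197529246600015 94.70109889221172
0.044 [ 0.60580552 -0.01607115] [ 0.52166242 -0.0227607 ] 0.08440859456689673 4.5455710929873305 along 0.05015468388255166 lat -0.0024647193899330977
0.11785168323231392 94.70109889221165
```

Run:
```python
from h import *
e=np.array([np.cos(np.radians(94.7)),np.sin(np.radians(94.7)),0]);L=np.array([.5703,-.0692,0])
B=L+e*.085
print(env.move_straight(B+[0,0,.064],rate=.06,force_limit=12))
s=env.read_state();print(s["force"],s["position"])
print(env.move_straight(B+[0,0,.046],rate=.03,force_limit=4))
s=env.read_state();print(s["force"],s["position"],s["opening"],s["clock"])
```

```text
False
[-1.36434501 -0.60971191 -1.86958999] [0.56336638 0.01581937 0.06403994]
True
[-0.37124528 -0.38405537  4.09337308] [0.56319636 0.0156269  0.05007763] 0.13290219455936456 11.5167
```

Contact at TCP z 0.050, the grasp height, so the tray stands flat. Release and back off.

Run:
```python
from h import *
env.gripper_to(0.5)
s=env.read_state();p=s["position"];print(s["force"],s["opening"])
env.move_straight(p+np.array([0,0,.16]),rate=.12)
# move aside, test small joint-6 move speed
t0=env.read_state();j=np.array(t0["joint_positions"]);j[5]-=4;env.set_joints(j);t1=env.read_state();print("4deg takes",t1["clock"]-t0["clock"],t1["clock"],t1["joint_positions"])
env.goto([.50,.12,.25],[-90,0,195])
for n in("side","top"):
    f=env.grab_frame(n);cv2.imwrite(f"pics/r1{n}.png",f["image"])
    print([(d["xyz"],d["score"]) for d in env.search_frame(f,"blue_tray_tab")])
print(env.read_state()["clock"])
```

```text
[ 0.71462864 -0.73296859 -0.37237787] 0.5010437499420884
4deg takes 0.25 14.0833 [ 1.80615017e+01  1.67097842e+01 -9.64521724e+00 -5.74287735e-02
 -6.39557754e+01  7.27228691e+01]
[([0.5683, 0.0112, 0.0229], 0.94)]
[([0.5633, -0.0375, 0.0043], 0.8)]
14.8583
```

View pics/r1top.png

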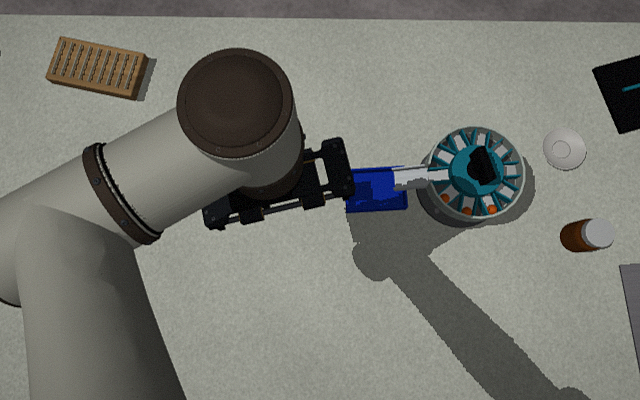

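View pics/r1side.png

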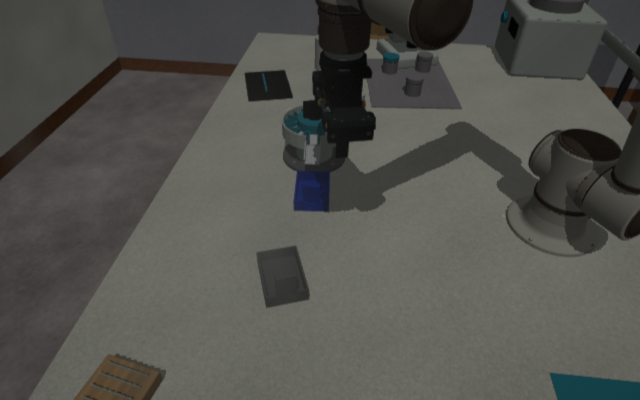

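Run:
```python
from h import *
C=np.array([.582,-.210,0]);R=[-90,0,195]
env.goto(C+[0,0,.25],R)
print(env.move_straight(C+[0,0,.138],rate=.12,force_limit=10))
env.gripper_to(0.0,grasp_force=15)
s=env.read_state();print(s["opening"],s["position"],s["force"],s["wrist_torque"],s["tool_rot"],s["clock"])
for n in("side","top"):
    f=env.grab_frame(n);cv2.imwrite(f"pics/k1{n}.png",cv2.resize(f["image"][80:240,260:560],None,fx=2.6,fy=2.6))
```

```text
False
0.18300717192958865 [ 0.58181907 -0.20907471  0.13819111] [-1.76786948  5.48755639  3.20544756] [1.60378116 0.37611973 0.08837126] [-9.00707911e+01 -1.87515022e-03 -1.64980401e+02] 17.8333
```

View pics/k1top.png

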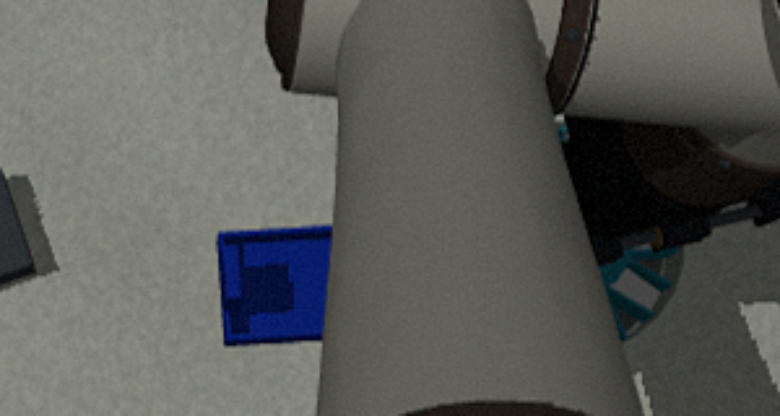

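View pics/k1side.png

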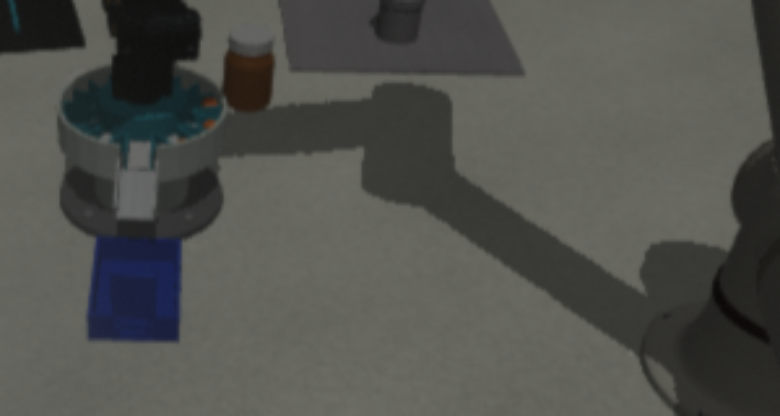

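```bash
cat > turn.py <<'E'
from h import *
import sys
def turn(total,step=3):
    s=env.read_state();j=np.array(s["joint_positions"]);t0=s["clock"]
    n=int(np.ceil(total/step))
    for i in range(n):
        k=j.copy();k[5]-=total*(i+1)/n;env.set_joints(k)
    s=env.read_state();print("turned",j[5]-s["joint_positions"][5],"t",s["clock"]-t0,s["clock"],"yaw",s["tool_rot"][2],"F",s["force"].round(1),"op",s["opening"])
def look(name):
    f=env.grab_frame("side");cv2.imwrite(name,cv2.convertScaleAbs(cv2.resize(f["image"][90:220,265:365],None,fx=4.5,fy=4.5,interpolation=cv2.INTER_CUBIC),alpha=2))
    h=cv2.cvtColor(f["image"],cv2.COLOR_BGR2HSV);m=cv2.inRange(h,(4,140,60),(18,255,255))[90:220,265:343]
    print([ (c.round(0)+[265,90]).tolist() for c in cv2.connectedComponentsWithStats(m)[3][1:]])
E
python3 - <<'E'
from turn import *
turn(33);look("pics/t1.png")
E
```

```text
turned 32.90157499618989 t 2.75 20.6833 yaw 162.1341159558456 F [-0.1  6.6  1.4] op 0.18067791466444036
[[340.0, 127.0]]
```

View pics/t1.png

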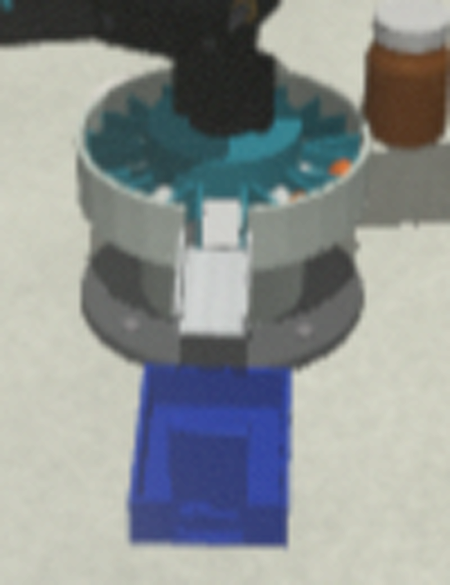

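Run:
```python
from turn import *
env.dwell(0.4)
look("pics/t2.png")
f=env.grab_frame("top");cv2.imwrite("pics/t2t.png",cv2.convertScaleAbs(cv2.resize(f["image"][120:240,320:540],None,fx=3.5,fy=3.5),alpha=2))
```

```text
[[340.0, 127.0]]
```

View pics/t2.png

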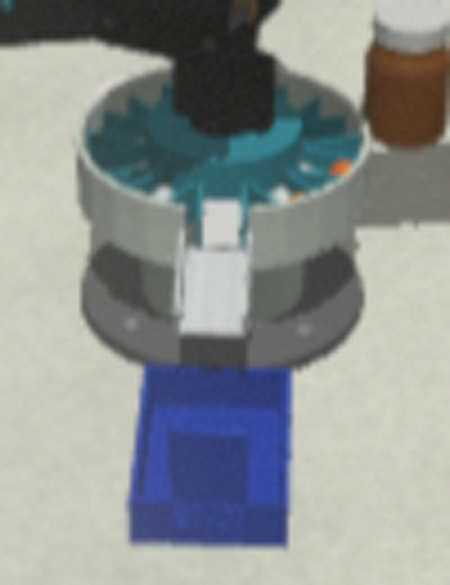

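View pics/t2t.png

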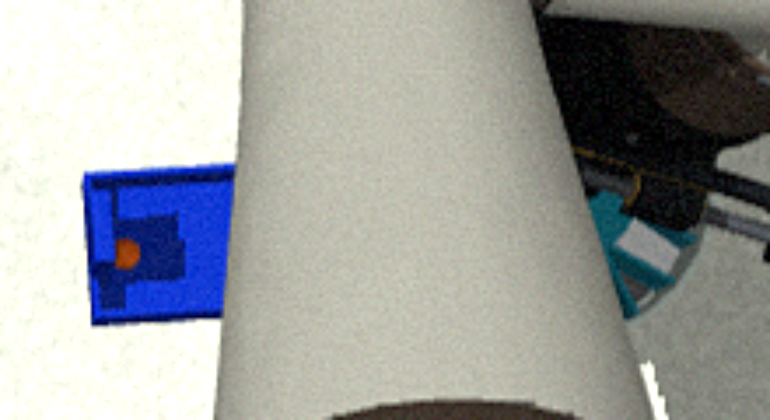

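Run:
```python
from turn import *
turn(35)
env.dwell(0.6)
look("pics/t3.png")
f=env.grab_frame("top");cv2.imwrite("pics/t3t.png",cv2.convertScaleAbs(cv2.resize(f["image"][120:240,320:540],None,fx=3.5,fy=3.5),alpha=2))
```

```text
turned 34.878080269821616 t 3.0 24.2333 yaw 127.27215669031482 F [0.9 7.9 1.7] op 0.1792621418519177
[]
```

View pics/t3.png

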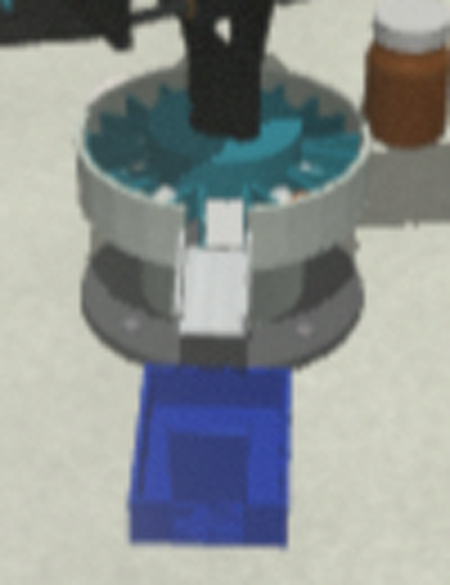

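View pics/t3t.png

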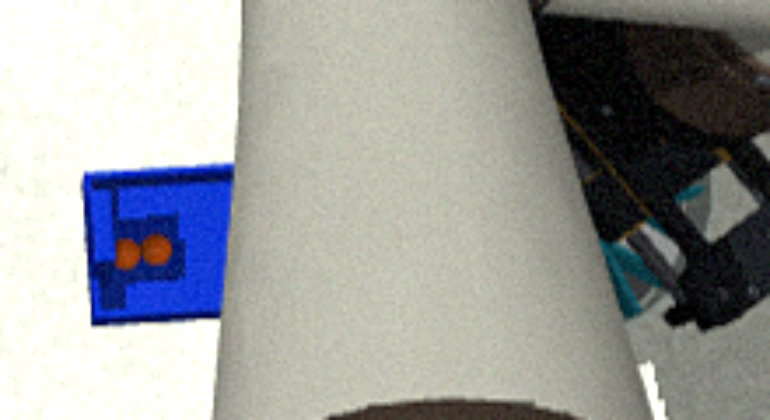

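Two balls are in the tray (near 353,191 and 364,191 px), and the third still shows in the drum by the spout's right. Next I open gently and retreat straight up.

Run:
```python
from turn import *
env.gripper_to(0.4)
p=env.read_state()["position"]
env.move_straight(p+np.array([0,0,.13]),rate=.08)
env.goto([.42,-.10,.32],[-90,0,127])
env.dwell(.5)
look("pics/e1.png")
f=env.grab_frame("top");cv2.imwrite("pics/e1t.png",cv2.convertScaleAbs(cv2.resize(f["image"][110:240,320:540],None,fx=3.5,fy=3.5),alpha=2))
s=env.read_state();print(s["clock"],s["force"])
print([(d["xyz"],d["score"]) for d in env.search_frame(f,"ball1_center")])
```

```text
[]
28.8 [-0.78013157  0.30177103 -0.30713784]
[]
```

View pics/e1.png

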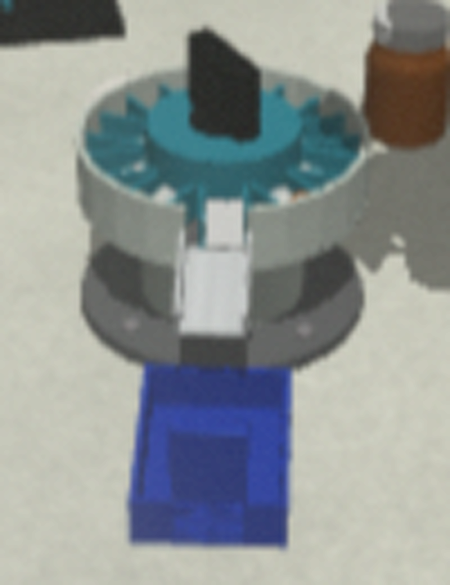

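View pics/e1t.png

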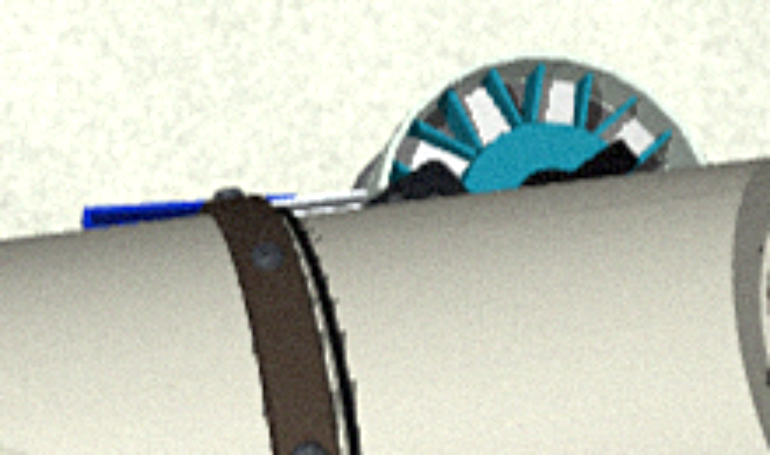

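Run:
```python
from turn import *
env.goto([.22,.53,.32],[-90,0,158])
env.dwell(.3)
f=env.grab_frame("top");cv2.imwrite("pics/e2t.png",cv2.convertScaleAbs(cv2.resize(f["image"][110:240,320:540],None,fx=3.5,fy=3.5,interpolation=cv2.INTER_CUBIC),alpha=2))
print(env.read_state()["clock"])
```

```text
31.55
```

View pics/e2t.png

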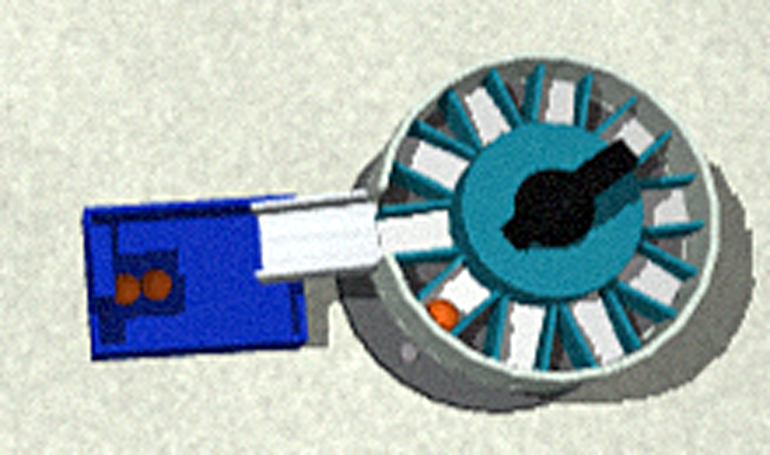

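Run:
```python
from turn import *
f=env.grab_frame("top")
for u,v in((127,290),(156,284)): print(atz(f,320+u/3.5,110+v/3.5,.013))
env.close_job()
```

```text
[ 0.55988231 -0.00276177  0.013     ]
[ 0.56371439 -0.01931729  0.013     ]
the job is handed in; nothing more can be done
```

I stood the blue tray under the spout with its tab pointing away from the feeder and turned the drum until two balls had dropped into the tray. The third ball is still in the drum. I then let go and handed the job in at about 32 s of the 58 s; no verdict is reported.

- **Tray:** I gripped it by the tab and slid it in low beneath the spout. The tab ended about 85 mm beyond the lip, in line with the spout. It touched the bench at the same height I gripped it, so it should be standing level; I did not measure its tilt directly.
- **Drum:** I held the knob and turned it clockwise in two steps of about 33° and 35°, averaging roughly 0.2 rad/s.
- **Order of balls:** After the first step the picture from above showed one ball in the tray and the side picture showed the other two in the drum. After the second step there were two balls in the tray.
- **Last check:** With the arm clear, the top picture showed two balls in the tray, about 18 and 35 mm inside the tab. The third was in its drum pocket, about one pocket short of the spout.
- **Disagreements:**
  - The ball detector found nothing in the one late picture I gave it, taken with the arm in the way, so the final ball check is by eye and pixel geometry.
  - The side camera cannot see the balls in the tray because the tab end hides them.
  - The two pictures of the placed tray gave tab positions that disagreed by about 50 mm. The arm partly covered it in the top view, so I relied on the arm's position when I let go.

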